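# Dose the kidney dish at the round pump bottle

### The job

Slide the kidney dish along the table, without lifting it, to the dosing stand with the round bottle, until its long side lies flush against the stand's upright front edge and it is centred under the spout. Then press that bottle's sprung cap down firmly onto its end stop, without forcing it, and let it spring back up. Never work a cap without the dish under its spout, leave the square bottle's cap alone, and do not shift the other things on the table.

Things in the scene. Friction and masses are not known exactly. Their poses are not given: they have to be found in the camera images.
- dish: white oblong kidney dish, open on top, 56 (x) x 148 (y) x 33 mm high, walls about 4 mm at the rim and sloping, origin at the centre of its underside, loose, about 0.16 kg; either way round is right. While sliding, its underside may rise 10 mm at most
- round_station: fixed steel dosing stand with the ROUND white bottle (60 mm diameter). Origin on the table under the bottle's axis; -x is its front, about towards the robot. Foot plate 96 x 130 x 6 mm; its upright front edge is a strip 120 mm wide (y), 40 mm high, front face at x = -36 mm. Back sheet at x = 52 to 56 mm. The fingers' push on stand or cap must stay under 40 N
- round_drop (a point): point on the table 64 mm in front of the round bottle's axis, where the dish's centre belongs (flush with the front edge); axes as the stand's, the dish's long y axis parallel to its y. The thin fixed spout ends above it, at z = 113 to 135 mm, reaching 2 mm farther forward
- round_cap_top (a point): centre of the top of the round bottle's grey cap, a disc of 44 mm diameter, 15 mm thick, top 164 mm above the table when up; moves with it. A canopy 110 mm wide hangs over it from x = -15 to 56 mm of the stand, side lips down to z = 273 mm, plate at 285 mm: a vertical gripper cannot reach the cap, come from the front, tilted about 40 degrees
- round_cap (a joint): travel of the round bottle's cap in m: 0 up, grows as it is pressed straight down, end stop at 0.010; the spring pushes back with 2.8 N at the top and 8.3 N just before the stop. It counts as firmly on the stop when pressed by the fingers with more than 10.5 N
- square_station: the same stand with the SQUARE white bottle (56 x 56 mm); not to be used; all sizes as for the round one
- square_cap (a joint): travel of the square bottle's cap (m), must stay up
- oil_bottle: bystander: small bottle with a pointed cap, 40 mm diameter, 112 mm high, stands between the two stands; origin at its underside
- pp_cup_0: bystander: small cup, 49 mm diameter, 43 mm high; origin at its underside
- pp_cup_1: bystander: small cup, 49 mm diameter, 43 mm high; origin at its underside

How it is judged (in metres and radians):
On the way, in this order (a step that is already met when the one before it is completed fails the run):
1. the dish lies flush against the front edge of the round bottle's stand, centred under its spout (x of dish in the frame of round_drop between -0.006 and 0.006 m and y of dish in the frame of round_drop between -0.015 and 0.015 m and angle between the y axis of dish and the y axis of round_drop, either way round below 0.1 rad and angle between dish's own z axis and vertical below 0.05 rad and height (world z) of dish below 0.004 m), for 0.2 s.
2. the round bottle's cap is pressed firmly onto its end stop, with the dish in place (all of step 1 and value of joint round_cap above 0.0088 m and contact force between the fingers and round_station above 10.5 N), for 0.1 s.
3. the cap has sprung back up (value of joint round_cap below 0.0015 m), for 0.1 s.
At the end, for the whole second after the job is handed in: the dish stands flat and at rest on the table, centre within 6 mm of the flush position towards the stand and within 15 mm sideways of the spout, long side within 0.1 rad of parallel to the stand's front edge; the round bottle's cap is up again (within 1.5 mm) after having been pressed onto its stop (all of step 1 and linear speed of dish below 0.02 m/s and value of joint round_cap below 0.0015 m); the robot touches nothing.
It fails at once if the dish is lifted off the table (more than 10 mm) or tipped (height (world z) of dish above 0.01 m or angle between dish's own z axis and vertical above 0.2 rad).
It fails at once if the round bottle's cap is worked without the dish under its spout (value of joint round_cap above 0.004 m and not (x of dish in the frame of round_drop between -0.015 and 0.015 m and y of dish in the frame of round_drop between -0.03 and 0.03 m)).
It fails at once if the square bottle's cap is pressed (value of joint square_cap above 0.003 m).
It fails at once if the round bottle's stand or cap is forced with 40 N or more (contact force between the fingers and round_station above 40 N).
It fails at once if a bystander is shifted by more than 30 mm (distance of any of oil_bottle, pp_cup_0, pp_cup_1 from where it was at the start of the episode above 0.03 m).
It also fails if it takes over 67 s, if anything falls off the work surface, if the arm or the gripper's body presses on something with over 40 N, if the wrist force passes 120 N, or if a joint passes its speed limit or range.

### The arm

A 6-joint arm with a two-finger parallel gripper is mounted at the origin on a cart in front of the work surface, level with it; the furniture and walls round the work are solid. World frame = base frame: x ahead of the robot, y to its left, z up, the work surface at z = 0. Lengths are in mm, angles in rad, forces in N, time in s.
With the tool pointing down it reaches from about 300 to 775 mm from the base axis. Payload 14.6 kg.
Tool frame: the origin (TCP) lies midway between the tips of the shut fingers; the grasp point (between the pads) lies 19 mm behind it (manip.grasp_offset is the distance from the TCP to the grasp point, in mm); z points along the fingers, y is the line along which they close (so a half turn about z gives the same grasp; the last joint's range is limited). The gripper opens to 94 mm and grips with 3 to 60 N. Pads are 16 mm wide; open, the fingers measure 119 mm over their backs; the gripper's body (75 mm by 177 mm) begins 78 mm behind the grasp point.
Start: joints at [-0.067, 0.3, 1.521, -0, 1.321, -0.067], TCP at [549.99, -0.002, 184.946] pointing down, gripper open.
Joint ranges: [-3.03, 3.03], [-0.79, 2.21], [0.23, 2.52], [-1.04, 4.18], [0, 3.07], [-2.55, 2.55]. Speed limits (rad/s): [2.22, 2.22, 2.57, 3.14, 3.14, 3.14].

### API

Orientations are given as [roll, pitch, yaw] about the fixed x, y, z axes, in that order (R = Rz(yaw) Ry(pitch) Rx(roll)).
In Python, from cell import manip, viewer gives the robot as it stands. The module is installed in compiled form; this text tells all that it offers.
- The arm moves only by the tool move_arm, never from a script. Its argument "moves" is a list of rows, each a list of 4 numbers: the shift along the tool's x, y, z in m, then the turn about the tool's z in rad. A call has 1 to 12 rows; each row is the pose to reach, as a shift and turn from the pose commanded when the call began, along the tool's axes at that moment; what a row does not reach only later rows make up. A row lasts 1/10 s, in which the tool goes at most 50 mm and 8.59 degrees, less where a joint would pass 70% of its speed; a pose out of reach is approached as far as the arm can. A call with a gripper value outside its range is refused whole. "jaw" is the finger opening in m, from 0 to 0.094, set as the call begins (left out, the last holds). The fingers move at their own pace and stop on an object; "squeeze" is the grip in N (left out, the last holds). Time passes only in rows, so rows that repeat a pose let the fingers close. It gives the time, the measured TCP pose, the force, the opening and the grip force at its end, in the units of the state.
- manip.read_state(): the state, without advancing time (a new reading comes with each control period).
- viewer.camera(name): name is "scene" or "side" or "wrist"; returns a dict with "frame" (400x640x3 uint8, blue, green, red), "z_map" (400x640 float32, mm along the optical axis (not along the pixel's ray), 0 where there is no reading), "fx", "fy", "cx", "cy" (pixels), "D" ([k1, k2, p1, p2, k3] as OpenCV has them; the pictures are not rectified), "origin" and "orientation" of the camera in the world. Camera axes: x right, y down, z forward; pixel columns grow to the right and rows downward; lengths in mm; the calibration is good to about 2 mm. A picture is of the moment at which its call begins.
- manip.sign_off(): hands the job in; it is judged then, once.
The state is a dict: "clock": time; "joints": joint angles; "qd": joint speeds; "effort": joint torques, N m; "eef_pos": TCP position; "eef_rot": TCP orientation; "wrist_force": force on the tool from outside, world axes, zero at the start; "moment": the same for the moment, N m; "finger_gap": finger opening in mm; "finger_force": force on a finger pad.
Only numpy, scipy, OpenCV 4.12 (cv2) and the standard library are available. Lean on these libraries where they do the work, as an engineer would, in place of code of your own. Each camera call takes 0.05 s, during which the arm holds its last target. There are 200 camera calls.

## Working session

There is one attempt and no reset: what is moved stays moved. The work goes in short steps, Python scripts to look and compute and a tool call to move; the robot and the scene stay as the last step left them, time stands still between calls to the robot, and variables do not carry over. Pictures are saved under pics/ and viewed, at most 10 in all, crops included, and the job is handed in when it is done.

Besides the shell and the picture viewer there is one more tool, called after "Call:" by a JSON object that holds its "fn" and its "kwargs", one argument or row to a line. move_arm: Moves the arm, as the interface text tells. Its arguments: {"type":"object","properties":{"moves":{"type":"array"},"jaw":{"type":"number"},"squeeze":{"type":"number"}},"required":["moves"]}

```bash
mkdir -p pics; cat > h.py <<'E'
import numpy as np, cv2
from scipy.spatial.transform import Rotation as R
from cell import manip, viewer
def snap(n):
    c=viewer.camera(n); return c
def K(c): return np.array([[c['fx'],0,c['cx']],[0,c['fy'],c['cy']],[0,0,1.]])
def rot(c):
    o=np.array(c['orientation'],float)
    return o if o.shape==(3,3) else R.from_euler('xyz',o).as_matrix()
def cloud(c):
    z=c['z_map']; h,w=z.shape
    u,v=np.meshgrid(np.arange(w),np.arange(h))
    p=cv2.undistortPoints(np.stack([u,v],-1).reshape(-1,1,2).astype(float),K(c),np.array(c['D'],float)).reshape(h,w,2)
    P=np.dstack([p*z[...,None],z])@rot(c).T+np.array(c['origin'])
    P[z<=0]=np.nan
    return P
def ray(c,uv):
    p=cv2.undistortPoints(np.array(uv,float).reshape(-1,1,2),K(c),np.array(c['D'],float)).reshape(-1,2)
    return np.array(c['origin']),np.c_[p,np.ones(len(p))]@rot(c).T
def onplane(c,uv,z):
    o,d=ray(c,uv); return o+d*((z-o[2])/d[:,2])[:,None]
E
python3 - <<'E'
from h import *
for n in ['scene','side']:
    c=snap(n); cv2.imwrite(f'pics/{n}0.png',c['frame']); print(n,c['origin'],c['orientation'],c['fx'],c['D'])
    np.save(f'{n}0.npy',cloud(c))
print(manip.read_state())
E
```

```text
scene [1120.01500488  922.9649701   860.07299079] [-2.17402161  0.00766585  2.60586755] 495.8765878042918 [-0.13329141  0.          0.          0.          0.        ]
side [ 148.11760134 -931.51831056  597.14662363] [-2.01082985 -0.02071168 -0.44998665] 492.58079674054403 [-0.10827347  0.          0.          0.          0.        ]
{'clock': 0.1, 'joints': array([-6.65778623e-02,  3.00423874e-01,  1.52150526e+00, -2.76375615e-05,
        1.32071930e+00, -6.66007736e-02]), 'qd': array([-0.00071446, -0.00143609, -0.00254169,  0.00076773, -0.00023818,
       -0.00141436]), 'effort': array([ 1.84928511e-03, -5.32644153e+01, -3.53284299e+01,  7.10431044e-02,
        2.34944851e-02, -7.30603051e-05]), 'eef_pos': array([5.49742155e+02, 1.86212251e-02, 1.84444326e+02]), 'eef_rot': array([-3.14053743e+00, -4.35525919e-05,  1.57082607e+00]), 'wrist_force': array([-0.32810752, -0.30290149,  0.41076526]), 'moment': array([-0.02914069, -0.05375127, -0.01178409]), 'finger_force': 0.0, 'finger_gap': 93.94216270597444}
```

View pics/scene0.png

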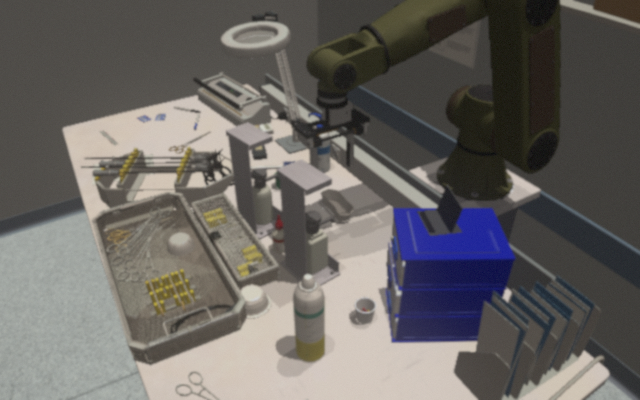

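View pics/side0.png

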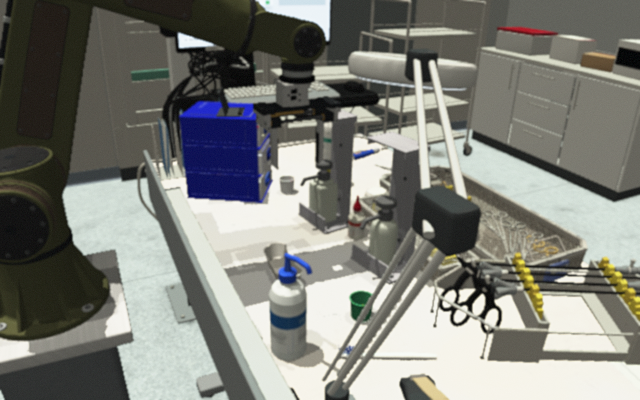

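The scene view shows two stands, at (250,190) and (305,230), and grey objects near (335,205). I'll enlarge that area, and also make a top-down height map from the clouds.

```bash
python3 - <<'E'
from h import *
a=cv2.imread('pics/scene0.png')[110:290,200:400]; b=cv2.imread('pics/side0.png')[140:320,220:450]
a=cv2.resize(a,None,fx=3,fy=3,interpolation=cv2.INTER_CUBIC)
cv2.imwrite('pics/cropa.png',a)
cv2.imwrite('pics/cropb.png',cv2.resize(b,None,fx=3,fy=3,interpolation=cv2.INTER_CUBIC))
# top-down: x 300..900 up, y 400..-400
im=np.zeros((600,800,3),np.uint8)
for n in ['scene','side']:
    P=np.load(n+'0.npy').reshape(-1,3); C=cv2.imread(f'pics/{n}0.png').reshape(-1,3)
    ok=np.isfinite(P[:,0])&(P[:,2]<180)&(P[:,2]>-20); P=P[ok];C=C[ok]
    o=np.argsort(P[:,2]);P=P[o];C=C[o]
    for p,cc in zip(P,C):
        r=int(600-(p[0]-300)); k=int(400-p[1])
        if 1<=r<599 and 1<=k<799: im[r-1:r+2,k-1:k+2]=cv2.applyColorMap(np.uint8([[np.clip(p[2]*1.4,0,255)]]),cv2.COLORMAP_JET)[0,0]
cv2.imwrite('pics/top.png',im)
E
```

```text
(no output)
```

View pics/cropb.png

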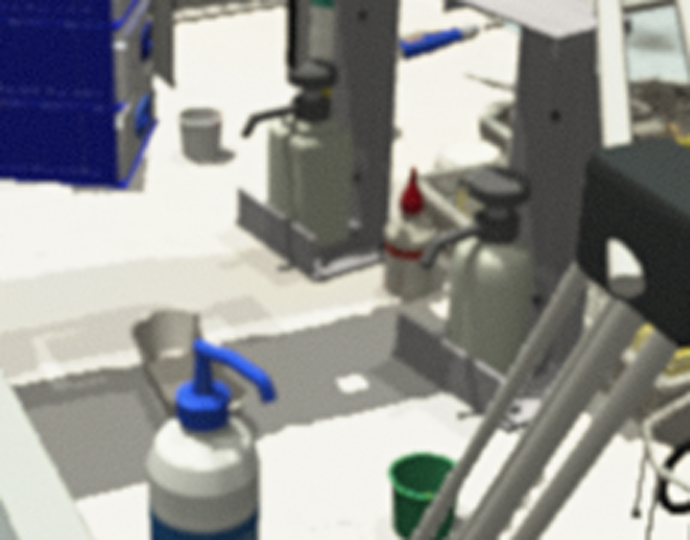

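View pics/top.png

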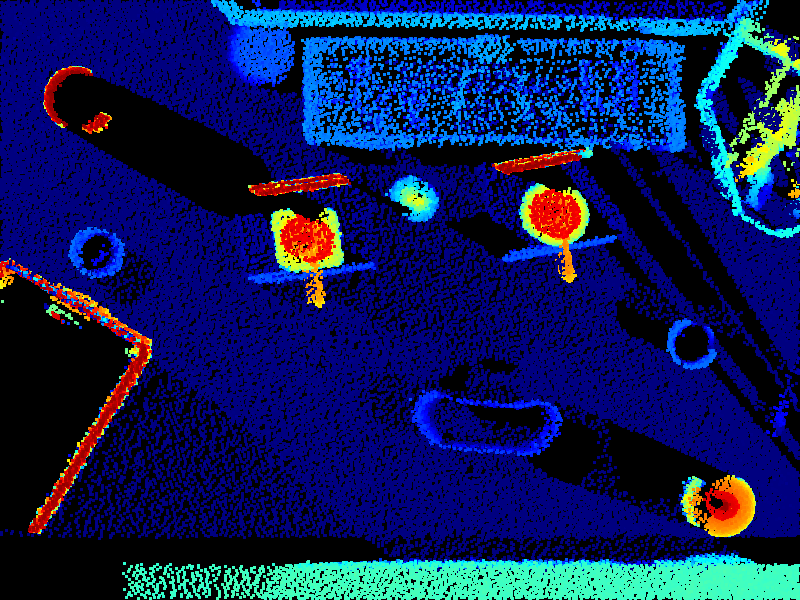

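The top map gives the dish at about x=476, y=-87, the round stand's bottle at (686,-154), and the square one at (662,92). A move can't command tilt directly. I'll go up into free space and see how the arm behaves at the edge of its reach.

Call:
{"fn": "move_arm", "kwargs": {
  "moves": [
    [0, 0, -0.05, 0],
    [0, 0, -0.1, 0],
    [0, 0, -0.15, 0],
    [0, 0, -0.2, 0],
    [0, 0, -0.25, 0],
    [0, 0, -0.3, 0],
    [0, 0, -0.3, 0]
  ]
}}

```text
clock: 0.8
eef_pos: [550.1, 0.0, 491.9]
eef_rot: [3.13, 0.001, 1.571]
wrist_force: [0.3, 0.1, -0.2]
finger_gap: 93.8
finger_force: 0.0
```

Call:
{"fn": "move_arm", "kwargs": {
  "moves": [
    [0, 0.05, 0, 0],
    [0, 0.1, 0, 0],
    [0, 0.15, 0, 0],
    [0, 0.2, 0, 0],
    [0, 0.25, 0, 0],
    [0, 0.3, 0, 0],
    [0, 0.35, 0, 0],
    [0, 0.35, 0, 0],
    [0, 0.35, 0, 0]
  ]
}}

```text
clock: 1.7
eef_pos: [731.9, -0.0, 400.9]
eef_rot: [3.111, 0.0, 1.571]
wrist_force: [0.4, -0.1, -0.5]
finger_gap: 93.8
finger_force: 0.0
```

Call:
{"fn": "move_arm", "kwargs": {
  "moves": [
    [0, 0.1, -0.1, 0],
    [0, 0.2, -0.2, 0],
    [0, 0.3, -0.3, 0],
    [0, 0.4, -0.4, 0],
    [0, 0.4, -0.4, 0]
  ]
}}

```text
clock: 2.2
eef_pos: [715.0, -0.0, 438.7]
eef_rot: [3.08, 0.0, 1.571]
wrist_force: [-0.2, -0.3, 0.5]
finger_gap: 93.9
finger_force: 0.0
```

```bash
python3 -c "
from h import *
s=manip.read_state();print(s['joints'],s['eef_pos'],s['eef_rot'])"
```

```text
[-0.05248996  0.77250049  0.23511273  0.00358481  2.07290621 -0.05064477] [ 7.15038369e+02 -2.60123418e-04  4.38735610e+02] [3.08044148e+00 6.26452636e-05 1.57077049e+00]
```

Call:
{"fn": "move_arm", "kwargs": {
  "moves": [
    [0, 0.8, -0.6, 0],
    [0, 0.8, -0.6, 0],
    [0, 0.8, -0.6, 0],
    [0, 0.8, -0.6, 0],
    [0, 0.8, -0.6, 0],
    [0, 0.8, -0.6, 0],
    [0, 0.8, -0.6, 0],
    [0, 0.8, -0.6, 0],
    [0, 0.8, -0.6, 0],
    [0, 0.8, -0.6, 0],
    [0, 0.8, -0.6, 0],
    [0, 0.8, -0.6, 0]
  ]
}}

```text
clock: 3.4
eef_pos: [709.9, -0.0, 457.2]
eef_rot: [3.052, 0.0, 1.571]
wrist_force: [0.3, 0.0, -0.7]
finger_gap: 94.0
finger_force: 0.0
```

Each call past the reach limit adds about 0.03 rad of outward tilt, so I can build up the tilt over repeated calls. The dish comes first, so I'll measure it and the stand from both clouds.

```bash
python3 - <<'E'
from h import *
def fitline(Q):
    m=np.median(Q,0);d=np.linalg.svd(Q-Q.mean(0))[2][0]; return Q.mean(0),d
for n in ['scene','side']:
    P=np.load(n+'0.npy').reshape(-1,3); P=P[np.isfinite(P[:,0])]
    def box(x0,x1,y0,y1,z0,z1): return P[(P[:,0]>x0)&(P[:,0]<x1)&(P[:,1]>y0)&(P[:,1]<y1)&(P[:,2]>z0)&(P[:,2]<z1)]
    print(n,'table',np.median(box(500,560,-100,50,-20,20)[:,2]))
    D=box(430,525,-180,5,8,45); 
    if len(D)>20:
        r=cv2.minAreaRect(D[:,:2].astype(np.float32)); print('dish',len(D),r,cv2.boxPoints(r).round().tolist(),D[:,2].max())
        # width profile
        for y in range(-160,-10,20):
            q=D[abs(D[:,1]-y)<5]; 
            if len(q): print(y,q[:,0].min().round(),q[:,0].max().round(),end=' | ')
        print()
    S=box(635,670,-230,-90,12,45)
    if len(S)>20:
        m,d=fitline(S[:,:2]); print('strip',len(S),m,d,np.degrees(np.arctan2(d[1],d[0])),S[:,:2].min(0),S[:,:2].max(0),S[:,2].max())
    C=box(650,720,-190,-110,150,175); 
    if len(C): print('cap',len(C),cv2.minEnclosingCircle(C[:,:2].astype(np.float32)),C[:,2].max(),np.median(C[:,2]))
    T=box(600,650,-185,-145,100,145)
    if len(T): print('spout',T.min(0),T.max(0),T[T[:,0].argmin()])
    B=box(650,720,-200,-110,60,100); 
    if len(B): print('bottle',cv2.minEnclosingCircle(B[:,:2].astype(np.float32)))
    A=box(600,760,-230,-80,265,300)
    if len(A): r=cv2.minAreaRect(A[:,:2].astype(np.float32));print('canopy',r,A[:,2].max())
E
```

```text
scene table -1.1414003092201028
dish 422 ((475.67987060546875, -84.5486831665039), (151.7191925048828, 56.98244094848633), 85.14940643310547) [[441.0, -158.0], [498.0, -163.0], [510.0, -11.0], [454.0, -7.0]] 36.25156507440545
-160 464.0 489.0 | -140 447.0 500.0 | -120 446.0 499.0 | -100 447.0 497.0 | -80 447.0 499.0 | -60 449.0 500.0 | -40 453.0 508.0 | -20 465.0 509.0 | 
strip 88 [ 653.22868643 -132.946677  ] [-0.23138044  0.97286335] 103.37835758925193 [ 644.24791274 -154.17764673] [ 669.88382183 -110.04869934] 44.31256535589216
cap 164 ((686.9364624023438, -151.3898162841797), 23.046648025512695) 167.52835000612038 162.1191724284824
spout [ 622.98291388 -167.32944359  114.07793156] [ 649.66450562 -155.72000574  135.01195115] [ 622.98291388 -162.09439272  114.07793156]
bottle ((687.367919921875, -139.81106567382812), 27.772531509399414)
canopy ((706.5366821289062, -147.59249877929688), (73.82862854003906, 114.95098876953125), 11.62889575958252) 291.43946081737033
side table 0.020463202295388783
dish 416 ((475.1800537109375, -86.9315185546875), (147.44778442382812, 54.17256927490234
[... 162 characters left out ...]
0 | -100 447.0 496.0 | -80 449.0 455.0 | -60 452.0 500.0 | -40 453.0 506.0 | -20 468.0 504.0 | 
strip 471 [ 652.11455954 -161.32598192] [ 0.20265993 -0.97924918] -78.30745221327479 [ 639.12595013 -215.83840749] [ 668.49132636 -103.96618087] 44.46420907252832
cap 234 ((684.3526000976562, -157.99375915527344), 22.446704864501953) 164.7347344476708 161.61710619971063
spout [ 618.6135244  -175.02482873  115.3767777 ] [ 648.95356212 -160.9414834   136.58724315] [ 618.6135244  -169.32405727  120.52263026]
bottle ((684.273193359375, -158.56552124023438), 29.848079681396484)
canopy ((706.0059204101562, -153.84140014648438), (74.574462890625, 113.47101593017578), 11.618817329406738) 289.2262059918893
```

```bash
cat >> h.py <<'E'
def go(*targets, turn=0):
    s=manip.read_state(); M=R.from_euler('xyz',s['eef_rot']).as_matrix()
    print('pos',s['eef_pos'].round(1),'tool z',M[:,2].round(3),'tool y',M[:,1].round(3),'f',s['wrist_force'].round(1))
    for t in targets:
        d=M.T@(np.array(t)-s['eef_pos'])/1000; print(t,'->',d.round(4),'dist',np.linalg.norm(d).round(3))
E
python3 -c "
from h import *
go((473.5,-86,200),(473.5,-86,60),(473.5,-86,12))"
```

```text
pos [709.9  -0.  457.2] tool z [ 0.09  -0.    -0.996] tool y [ 0.996 -0.     0.09 ] f [ 0.3  0.  -0.7]
(473.5, -86, 200) -> [-0.086  -0.2586  0.235 ] dist 0.36
(473.5, -86, 60) -> [-0.086  -0.2711  0.3744] dist 0.47
(473.5, -86, 12) -> [-0.086  -0.2754  0.4222] dist 0.511
```

Call:
{"fn": "move_arm", "kwargs": {
  "moves": [
    [-0.011, -0.034, 0.03, 0.02],
    [-0.022, -0.066, 0.06, 0.04],
    [-0.033, -0.1, 0.09, 0.06],
    [-0.044, -0.132, 0.12, 0.084],
    [-0.055, -0.165, 0.15, 0.084],
    [-0.066, -0.198, 0.18, 0.084],
    [-0.077, -0.23, 0.21, 0.084],
    [-0.086, -0.2586, 0.235, 0.084],
    [-0.086, -0.2626, 0.28, 0.084],
    [-0.086, -0.2666, 0.325, 0.084],
    [-0.086, -0.2711, 0.3744, 0.084],
    [-0.086, -0.2711, 0.3744, 0.084]
  ],
  "jaw": 0.094
}}

```text
clock: 4.6
eef_pos: [472.1, -85.9, 57.5]
eef_rot: [3.054, -0.008, 1.487]
wrist_force: [0.3, -0.8, -0.7]
finger_gap: 94.2
finger_force: 0.0
```

```bash
python3 -c "
from h import *
go((473.5,-86,14))
c=snap('wrist'); cv2.imwrite('pics/w1.png',c['frame'])"
```

```text
pos [472.1 -85.9  57.5] tool z [ 0.088  0.    -0.996] tool y [ 0.993 -0.084  0.088] f [ 0.3 -0.8 -0.7]
(473.5, -86, 14) -> [-0.0003 -0.0024  0.0435] dist 0.044
```

View pics/w1.png

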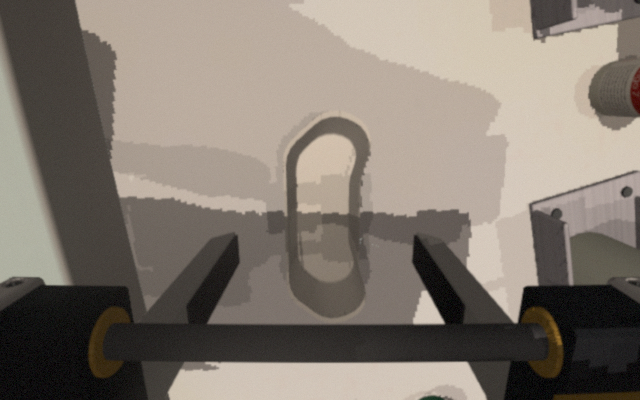

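The wrist view shows the dish at (327,215), midway between the fingertips at columns 237 and 415. I'll lower and close gently.

Call:
{"fn": "move_arm", "kwargs": {
  "moves": [
    [0, -0.001, 0.02, 0],
    [0, -0.0024, 0.0435, 0],
    [0, -0.0024, 0.0435, 0]
  ]
}}

```text
clock: 4.95
eef_pos: [474.2, -85.5, 15.3]
eef_rot: [3.055, -0.008, 1.487]
wrist_force: [-0.7, -0.2, 0.4]
finger_gap: 93.9
finger_force: 0.0
```

Call:
{"fn": "move_arm", "kwargs": {
  "moves": [
    [0, 0, 0, 0],
    [0, 0, 0, 0],
    [0, 0, 0, 0],
    [0, 0, 0, 0],
    [0, 0, 0, 0],
    [0, 0, 0, 0],
    [0, 0, 0, 0],
    [0, 0, 0, 0]
  ],
  "jaw": 0.045,
  "squeeze": 4
}}

```text
clock: 5.75
eef_pos: [475.0, -85.8, 16.4]
eef_rot: [3.052, -0.008, 1.487]
wrist_force: [0.2, 0.0, 0.3]
finger_gap: 45.1
finger_force: 0.0
```

```bash
python3 -c "
from h import *
go((498,-193,14),(485,-190,14))"
```

```text
pos [475.  -85.8  16.4] tool z [ 0.09   0.    -0.996] tool y [ 0.992 -0.084  0.089] f [0.2 0.  0.3]
(498, -193, 14) -> [-0.1049  0.0316  0.0045] dist 0.11
(485, -190, 14) -> [-0.103   0.0184  0.0033] dist 0.105
```

Call:
{"fn": "move_arm", "kwargs": {
  "moves": [
    [0, 0, 0, 0],
    [0, 0, 0, 0],
    [0, 0, 0, 0]
  ],
  "jaw": 0.034,
  "squeeze": 4
}}

```text
clock: 6.05
eef_pos: [475.1, -85.8, 16.4]
eef_rot: [3.052, -0.008, 1.487]
wrist_force: [-0.5, -0.6, 0.3]
finger_gap: 34.1
finger_force: 0.0
```

```bash
python3 - <<'E'
from h import *
c=snap('side'); P=cloud(c).reshape(-1,3)
D=P[(P[:,0]>430)&(P[:,0]<525)&(P[:,1]>-180)&(P[:,1]<5)&(P[:,2]>8)&(P[:,2]<45)]
print(cv2.minAreaRect(D[:,:2].astype(np.float32)),np.percentile(D[:,2],[90,99]))
P=np.load('side0.npy').reshape(-1,3)
D=P[(P[:,0]>430)&(P[:,0]<525)&(P[:,1]>-180)&(P[:,1]<5)&(P[:,2]>8)&(P[:,2]<45)]
print(np.percentile(D[:,2],[90,99]))
cv2.imwrite('pics/s1.png',cv2.resize(c['frame'][190:340,180:400],None,fx=3,fy=3,interpolation=2))
E
```

```text
((473.4476623535156, -88.38605499267578), (148.2042694091797, 57.12816619873047), 85.86000061035156) [33.1119725  44.01324553]
[32.55807177 34.31371917]
```

View pics/s1.png

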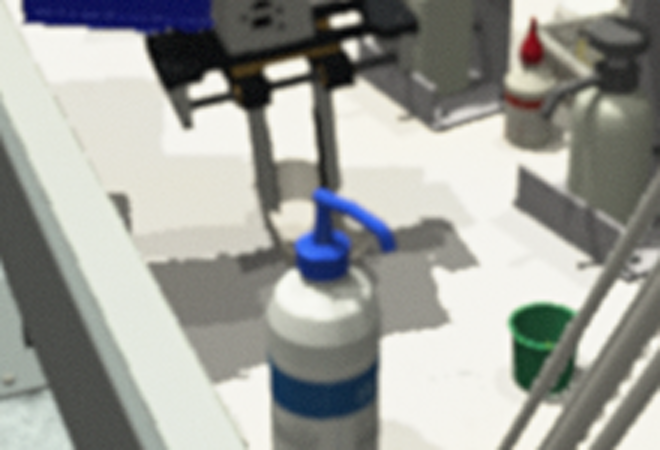

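```bash
python3 - <<'E'
from h import *
P=cloud(snap('scene')); 
im=[]
for n in ['side','scene','wrist']:
    Q=cloud(snap(n)).reshape(-1,3)
    for z0,z1 in [(10,20),(20,30),(30,38),(38,50),(50,70)]:
        D=Q[(abs(Q[:,0]-475)<70)&(abs(Q[:,1]+86)<15)&(Q[:,2]>z0)&(Q[:,2]<z1)]
        h,_=np.histogram(D[:,0],np.arange(405,550,6)); print(n,z0,h)
print(np.arange(405,550,6))
E
```

```text
side 10 [0 0 0 0 0 0 0 5 5 0 0 0 0 0 3 1 0 0 0 0 0 0 0 0]
side 20 [0 0 0 0 0 0 0 3 0 0 0 0 0 0 6 2 0 0 0 0 0 0 0 0]
side 30 [0 0 0 0 0 0 0 8 1 0 0 0 0 0 0 0 0 0 0 0 0 0 0 0]
side 38 [ 0  0  0  0  0  0  9 12  9  0  0  0  0  1 11  3  0  0  0  0  0  0  0  0]
side 50 [ 0  0  0  0  0  0 32 18  7  0  0  0  0 19 26 13  0  0  0  0  0  0  0  0]
scene 10 [0 0 0 0 0 0 0 9 4 0 0 0 0 0 3 5 0 0 0 0 0 0 0 0]
scene 20 [ 0  0  0  0  0  0  0 11  2  0  0  0  0  0  1 13  0  0  0  0  0  0  0  0]
scene 30 [0 0 0 0 0 0 0 2 5 0 0 0 0 0 1 4 0 0 0 0 0 0 0 0]
scene 38 [ 0  0  0  0  0  0  2  6 13  0  0  0  0  0  4  6  1  0  0  0  0  0  0  0]
scene 50 [ 0  0  0  0  0  0  4 15 18  0  0  0  0  1  8 18 10  0  0  0  0  0  0  0]
wrist 10 [  0   0   0   0   0   0   0  15  37   0   0   0   0   0  18 103   0   0
   0   0   0   0   0   0]
wrist 20 [ 0  0  0  0  0  0  0 41  0  0  0  0  0  0  0 78  0  0  0  0  0  0  0  0]
wrist 30 [ 0  0  0  0  0  0  0 34 26  0  0  0  0  0  2 35  0  0  0  0  0  0  0  0]
wrist 38 [  0   0   0   0   0   0  27  92 139   0   0   0   0   0 130  58   4   0
   0   0   0   0   0   0]
wrist 50 [  0   0   0   0   0   0 143 225 243   0   0   0   0 115 239 200  12   0
   0   0   0   0   0   0]
[405 411 417 423 429 435 441 447 453 459 465 471 477 483 489 495 501 507
 513 519 525 531 537 543 549]
```

```bash
python3 - <<'E'
from h import *
for n in ['side','scene']:
    Q=np.load(n+'0.npy').reshape(-1,3)
    D=Q[(abs(Q[:,0]-550)<80)&(abs(Q[:,1])<15)&(Q[:,2]>140)&(Q[:,2]<260)]
    for z in range(170,260,8):
        q=D[abs(D[:,2]-z)<4]; print(n,z,len(q),np.unique((q[:,0]/6).round()*6) if len(q) else '')
E
```

```text
side 170 0 
side 178 0 
side 186 0 
side 194 0 
side 202 9 [498. 504. 594. 600.]
side 210 38 [492. 498. 594. 600. 606.]
side 218 53 [492. 498. 594. 600. 606.]
side 226 51 [492. 498. 504. 594. 600. 606.]
side 234 52 [492. 498. 504. 594. 600. 606.]
side 242 52 [492. 498. 504. 594. 600. 606.]
side 250 55 [492. 498. 504. 594. 600. 606.]
side 258 51 [492. 498. 504. 594. 600. 606.]
scene 170 0 
scene 178 0 
scene 186 0 
scene 194 0 
scene 202 2 [498. 504.]
scene 210 17 [492. 498. 504.]
scene 218 19 [498. 504.]
scene 226 19 [492. 498. 504.]
scene 234 28 [492. 498. 504. 600. 606.]
scene 242 41 [492. 498. 504. 600. 606. 612.]
scene 250 37 [492. 498. 504. 600. 606. 612.]
scene 258 33 [492. 498. 504. 600. 606. 612.]
```

The clouds show the fingertips end about 18 mm behind the TCP, so the fingers are above the rim, which is why nothing was gripped. I'll reopen, go lower and close again.

Call:
{"fn": "move_arm", "kwargs": {
  "moves": [
    [0, 0, 0, 0],
    [0, 0, 0, 0],
    [0, 0, 0, 0],
    [0, 0, 0, 0],
    [0, 0, 0, 0],
    [0, 0, 0, 0],
    [0, 0, 0, 0],
    [0, 0, 0, 0],
    [0, 0, 0.007, 0],
    [0, -0.001, 0.014, 0],
    [0, -0.001, 0.014, 0]
  ],
  "jaw": 0.094
}}

```text
clock: 7.4
eef_pos: [474.6, -85.5, 1.1]
eef_rot: [3.054, -0.008, 1.487]
wrist_force: [-0.8, 0.3, 0.8]
finger_gap: 93.7
finger_force: 0.0
```

Call:
{"fn": "move_arm", "kwargs": {
  "moves": [
    [0, 0, 0, 0],
    [0, 0, 0, 0],
    [0, 0, 0, 0],
    [0, 0, 0, 0],
    [0, 0, 0, 0],
    [0, 0, 0, 0],
    [0, 0, 0, 0],
    [0, 0, 0, 0]
  ],
  "jaw": 0.04,
  "squeeze": 4
}}

```text
clock: 8.2
eef_pos: [475.4, -85.7, 2.4]
eef_rot: [3.052, -0.008, 1.487]
wrist_force: [-0.5, -0.2, 0.5]
finger_gap: 49.5
finger_force: 4.0
```

```bash
python3 - <<'E'
from h import *
Q=cloud(snap('side')).reshape(-1,3)
D=Q[(abs(Q[:,0]-475)<70)&(abs(Q[:,1]+86)<75)&(Q[:,2]>5)&(Q[:,2]<42)]
print(cv2.minAreaRect(D[:,:2].astype(np.float32)))
E=D[abs(D[:,1]+86)>25]; print(np.percentile(E[:,2],[90,99]))
go((500,-190,3))
E
```

```text
((471.50384521484375, -87.63823699951172), (71.5236587524414, 144.68350219726562), 0.4677322506904602)
[32.11694006 33.64317792]
pos [475.3 -85.7   2.4] tool z [ 0.09   0.    -0.996] tool y [ 0.992 -0.084  0.089] f [0.2 0.1 0.8]
(500, -190, 3) -> [-0.1018  0.0333  0.0016] dist 0.107
```

```bash
python3 - <<'E'
from h import *
for n in ['scene','side']:
    Q=np.load(n+'0.npy').reshape(-1,3)
    for z0,z1 in [(100,180),(180,300),(300,450),(450,700)]:
        D=Q[(Q[:,0]>380)&(Q[:,0]<800)&(Q[:,1]>-420)&(Q[:,1]<-80)&(Q[:,2]>z0)&(Q[:,2]<z1)]
        D=D[~((D[:,0]>610)&(D[:,1]>-225))]
        if len(D): print(n,z0,len(D),'x',D[:,0].min().round(),D[:,0].max().round(),'y',np.percentile(D[:,1],[1,50,99]).round(), 'nearest y',D[D[:,1].argmax()].round())
go((523,-182.5,3))
E
```

```text
scene 100 284 x 380.0 799.0 y [-418. -359. -285.] nearest y [ 399. -283.  108.]
scene 180 39 x 395.0 419.0 y [-360. -335. -313.] nearest y [ 395. -312.  197.]
scene 300 74 x 577.0 685.0 y [-324. -262. -235.] nearest y [ 613. -235.  449.]
scene 450 2079 x 503.0 688.0 y [-411. -313. -232.] nearest y [ 590. -227.  460.]
side 100 1489 x 380.0 798.0 y [-419. -348. -313.] nearest y [ 389. -296.  133.]
side 180 207 x 390.0 417.0 y [-366. -344. -319.] nearest y [ 391. -318.  195.]
side 300 1 x 645.0 645.0 y [-393. -393. -393.] nearest y [ 645. -393.  450.]
side 450 2439 x 497.0 678.0 y [-420. -382. -262.] nearest y [ 589. -246.  481.]
pos [475.3 -85.7   2.4] tool z [ 0.09   0.    -0.996] tool y [ 0.992 -0.084  0.089] f [0.2 0.1 0.8]
(523, -182.5, 3) -> [-0.0924  0.0555  0.0037] dist 0.108
```

Call:
{"fn": "move_arm", "kwargs": {
  "moves": [
    [-0.009, 0.0055, 0.0004, -0.028],
    [-0.0185, 0.011, 0.0008, -0.057],
    [-0.028, 0.0165, 0.0012, -0.086],
    [-0.037, 0.022, 0.0016, -0.114],
    [-0.046, 0.0275, 0.002, -0.143],
    [-0.0555, 0.033, 0.0024, -0.172],
    [-0.0645, 0.0385, 0.0028, -0.2],
    [-0.074, 0.044, 0.0032, -0.229],
    [-0.083, 0.05, 0.0036, -0.257],
    [-0.0924, 0.0555, 0.004, -0.286],
    [-0.0924, 0.0555, 0.004, -0.286]
  ]
}}

```text
clock: 9.35
eef_pos: [523.2, -183.2, 2.5]
eef_rot: [3.054, 0.018, 1.772]
wrist_force: [0.4, -0.8, -1.1]
finger_gap: 49.5
finger_force: 4.0
```

```bash
python3 - <<'E'
from h import *
for n in ['side','scene']:
    Q=cloud(snap(n)).reshape(-1,3)
    D=Q[(abs(Q[:,0]-525)<50)&(abs(Q[:,1]+182)<82)&(Q[:,2]>8)&(Q[:,2]<36)]
    print(n,len(D),cv2.minAreaRect(D[:,:2].astype(np.float32)),np.percentile(D[:,2],[90,99]))
go((523,-182.5,3))
E
```

```text
side 809 ((520.955322265625, -189.47140502929688), (74.07689666748047, 141.08526611328125), 12.672032356262207) [32.19138611 34.74668666]
scene 172 ((515.419921875, -145.38742065429688), (55.013099670410156, 79.12388610839844), 1.0767039060592651) [30.60732236 34.47836421]
pos [ 522.9 -182.3    2.5] tool z [ 0.09   0.    -0.996] tool y [0.976 0.2   0.088] f [ 0.6 -0.7 -2.4]
(523, -182.5, 3) -> [-0.0002  0.0001 -0.0005] dist 0.001
```

Dish is at about (522,-183), flat. Release, lift, then build up the tilt in free space.

Call:
{"fn": "move_arm", "kwargs": {
  "moves": [
    [0, 0, 0, 0],
    [0, 0, 0, 0],
    [0, 0, 0, 0],
    [0, 0, 0, 0],
    [0, 0, 0, 0],
    [0, 0, 0, 0],
    [0, 0, 0, 0],
    [0, 0, -0.03, 0],
    [0, 0, -0.07, 0],
    [0, 0, -0.11, 0]
  ],
  "jaw": 0.094
}}

```text
clock: 10.45
eef_pos: [512.7, -182.3, 113.3]
eef_rot: [3.054, 0.017, 1.772]
wrist_force: [0.2, 0.4, 0.5]
finger_gap: 93.9
finger_force: 0.0
```

```bash
python3 - <<'E'
from h import *
go((540,0,300),(680,0,460))
print(manip.read_state()['joints'])
Q=cloud(snap('side')).reshape(-1,3)
D=Q[(abs(Q[:,0]-525)<50)&(abs(Q[:,1]+182)<82)&(Q[:,2]>8)&(Q[:,2]<36)]
print(len(D),cv2.minAreaRect(D[:,:2].astype(np.float32)),np.percentile(D[:,2],[90,99]))
E
```

```text
pos [ 512.7 -182.3  113.3] tool z [ 0.089  0.    -0.996] tool y [0.976 0.201 0.087] f [0.2 0.4 0.5]
(540, 0, 300) -> [ 0.1699  0.0795 -0.1834] dist 0.262
(680, 0, 460) -> [ 0.1391  0.23   -0.3304] dist 0.426
[-0.42893     0.30668734  1.69041998  0.04268353  1.06413016 -0.6500725 ]
888 ((523.1298217773438, -183.10597229003906), (58.33109664916992, 147.40162658691406), 11.579813957214355) [31.95335134 33.61554638]
```

Call:
{"fn": "move_arm", "kwargs": {
  "moves": [
    [0.017, 0.008, -0.018, 0.14],
    [0.034, 0.016, -0.036, 0.28],
    [0.051, 0.024, -0.055, 0.42],
    [0.068, 0.032, -0.073, 0.56],
    [0.085, 0.04, -0.092, 0.7],
    [0.1, 0.048, -0.11, 0.84],
    [0.119, 0.056, -0.128, 0.98],
    [0.136, 0.063, -0.147, 1.12],
    [0.153, 0.07, -0.165, 1.26],
    [0.17, 0.08, -0.184, 1.4],
    [0.165, 0.11, -0.21, 1.54],
    [0.16, 0.14, -0.24, 1.68]
  ]
}}

```text
clock: 11.7
eef_pos: [596.7, 3.1, 361.6]
eef_rot: [3.134, -0.089, 0.088]
wrist_force: [0.0, -1.0, 0.5]
finger_gap: 94.0
finger_force: 0.0
```

```bash
python3 - <<'E'
from h import *
go((720,0,480))
print(manip.read_state()['joints'])
E
```

```text
pos [596.7   3.1 361.6] tool z [ 0.089  0.    -0.996] tool y [ 0.087 -0.996  0.008] f [ 0.  -1.   0.5]
(720, 0, 480) -> [ 0.1326  0.0147 -0.1069] dist 0.171
[-0.05888183  0.28855873  1.13831008  0.00537612  1.62527066  1.42458122]
```

Call:
{"fn": "move_arm", "kwargs": {
  "moves": [
    [0.035, 0.004, -0.03, 0.04],
    [0.07, 0.008, -0.06, 0.088],
    [0.1, 0.012, -0.09, 0.088],
    [0.4, 0.012, -0.3, 0.088],
    [0.8, 0.015, -0.6, 0.088],
    [0.8, 0.015, -0.6, 0.088]
  ]
}}

```text
clock: 12.3
eef_pos: [707.6, 7.8, 465.0]
eef_rot: [-3.141, -0.103, 0.004]
wrist_force: [1.1, -0.6, -1.6]
finger_gap: 93.9
finger_force: 0.0
```

Call:
{"fn": "move_arm", "kwargs": {
  "moves": [
    [0.8, 0, -0.6, 0]
  ]
}}

```text
clock: 12.4
eef_pos: [710.3, 8.0, 478.7]
eef_rot: [3.142, -0.145, 0.005]
wrist_force: [-0.4, -0.8, 1.0]
finger_gap: 94.0
finger_force: 0.0
```

Call:
{"fn": "move_arm", "kwargs": {
  "moves": [
    [0.8, 0, -0.6, 0]
  ]
}}

```text
clock: 12.5
eef_pos: [711.8, 7.5, 490.2]
eef_rot: [3.141, -0.178, 0.005]
wrist_force: [-0.4, 0.6, 0.5]
finger_gap: 93.9
finger_force: 0.0
```

Call:
{"fn": "move_arm", "kwargs": {
  "moves": [
    [0.8, 0, -0.6, 0],
    [0.8, 0, -0.6, 0]
  ]
}}

```text
clock: 12.7
eef_pos: [711.0, 6.9, 502.6]
eef_rot: [3.142, -0.208, 0.005]
wrist_force: [0.0, -0.2, -0.1]
finger_gap: 93.8
finger_force: 0.0
```

Call:
{"fn": "move_arm", "kwargs": {
  "moves": [
    [0.8, 0, -0.6, 0],
    [0.8, 0, -0.6, 0]
  ]
}}

```text
clock: 12.9
eef_pos: [710.3, 6.7, 514.0]
eef_rot: [-3.141, -0.236, 0.005]
wrist_force: [-0.0, -0.1, -0.1]
finger_gap: 94.0
finger_force: 0.0
```

Call:
{"fn": "move_arm", "kwargs": {
  "moves": [
    [0.8, 0, -0.2, 0],
    [0.8, 0, -0.2, 0]
  ]
}}

```text
clock: 13.1
eef_pos: [732.3, 6.5, 500.6]
eef_rot: [-3.141, -0.265, 0.005]
wrist_force: [0.2, -0.5, -0.6]
finger_gap: 93.7
finger_force: 0.0
```

Call:
{"fn": "move_arm", "kwargs": {
  "moves": [
    [0.8, 0, -0.2, 0],
    [0.8, 0, -0.2, 0]
  ]
}}

```text
clock: 13.3
eef_pos: [751.3, 6.3, 490.0]
eef_rot: [-3.141, -0.295, 0.005]
wrist_force: [-1.2, 0.5, -0.3]
finger_gap: 93.9
finger_force: 0.0
```

Call:
{"fn": "move_arm", "kwargs": {
  "moves": [
    [0.8, 0, -0.6, 0]
  ]
}}

```text
clock: 13.4
eef_pos: [750.3, 6.1, 499.9]
eef_rot: [-3.141, -0.316, 0.005]
wrist_force: [0.5, -0.0, -0.6]
finger_gap: 94.0
finger_force: 0.0
```

Call:
{"fn": "move_arm", "kwargs": {
  "moves": [
    [0.8, 0, -0.6, 0]
  ]
}}

```text
clock: 13.5
eef_pos: [747.0, 6.1, 518.5]
eef_rot: [-3.141, -0.351, 0.005]
wrist_force: [-0.2, -0.1, 0.9]
finger_gap: 94.2
finger_force: 0.0
```

Call:
{"fn": "move_arm", "kwargs": {
  "moves": [
    [0.8, 0, -0.6, 0]
  ]
}}

```text
clock: 13.6
eef_pos: [743.8, 5.9, 534.6]
eef_rot: [-3.141, -0.381, 0.005]
wrist_force: [0.2, -0.1, 0.1]
finger_gap: 93.8
finger_force: 0.0
```

Call:
{"fn": "move_arm", "kwargs": {
  "moves": [
    [0.8, 0, -0.6, 0]
  ]
}}

```text
clock: 13.7
eef_pos: [740.5, 5.8, 549.1]
eef_rot: [-3.141, -0.409, 0.005]
wrist_force: [-0.4, -0.1, 0.4]
finger_gap: 93.7
finger_force: 0.0
```

Call:
{"fn": "move_arm", "kwargs": {
  "moves": [
    [0.8, 0, -0.6, 0]
  ]
}}

```text
clock: 13.8
eef_pos: [736.9, 5.7, 563.2]
eef_rot: [-3.141, -0.436, 0.005]
wrist_force: [0.9, 0.7, -0.4]
finger_gap: 93.7
finger_force: 0.0
```

Call:
{"fn": "move_arm", "kwargs": {
  "moves": [
    [0.8, 0, -0.6, 0]
  ]
}}

```text
clock: 13.9
eef_pos: [732.8, 5.5, 577.7]
eef_rot: [-3.141, -0.462, 0.005]
wrist_force: [0.7, 0.2, -0.5]
finger_gap: 93.8
finger_force: 0.0
```

Call:
{"fn": "move_arm", "kwargs": {
  "moves": [
    [0.8, 0, -0.5, 0]
  ]
}}

```text
clock: 14.0
eef_pos: [730.8, 5.4, 590.4]
eef_rot: [-3.141, -0.491, 0.005]
wrist_force: [0.3, -0.4, 0.6]
finger_gap: 93.8
finger_force: 0.0
```

Call:
{"fn": "move_arm", "kwargs": {
  "moves": [
    [0.8, 0, -0.5, 0]
  ]
}}

```text
clock: 14.1
eef_pos: [728.8, 5.3, 602.4]
eef_rot: [-3.14, -0.517, 0.005]
wrist_force: [-0.2, 0.4, -0.0]
finger_gap: 93.9
finger_force: 0.0
```

Call:
{"fn": "move_arm", "kwargs": {
  "moves": [
    [0.8, 0, -0.5, 0]
  ]
}}

```text
clock: 14.2
eef_pos: [725.8, 5.2, 615.4]
eef_rot: [-3.14, -0.545, 0.005]
wrist_force: [0.4, 0.3, 0.0]
finger_gap: 93.8
finger_force: 0.0
```

Call:
{"fn": "move_arm", "kwargs": {
  "moves": [
    [0.8, 0, -0.5, 0]
  ]
}}

```text
clock: 14.3
eef_pos: [722.1, 5.0, 629.1]
eef_rot: [-3.14, -0.573, 0.004]
wrist_force: [-0.1, -0.4, -0.1]
finger_gap: 94.0
finger_force: 0.0
```

Call:
{"fn": "move_arm", "kwargs": {
  "moves": [
    [0.8, 0, -0.5, 0]
  ]
}}

```text
clock: 14.4
eef_pos: [717.6, 4.9, 643.2]
eef_rot: [-3.14, -0.601, 0.004]
wrist_force: [0.3, -0.1, -0.8]
finger_gap: 94.2
finger_force: 0.0
```

Call:
{"fn": "move_arm", "kwargs": {
  "moves": [
    [0.8, 0, -0.5, 0],
    [0.8, 0, -0.5, 0]
  ]
}}

```text
clock: 14.6
eef_pos: [703.8, 4.7, 666.4]
eef_rot: [-3.14, -0.634, 0.004]
wrist_force: [0.5, -0.2, 0.5]
finger_gap: 94.0
finger_force: 0.0
```

```bash
python3 - <<'E'
from h import *
go((480,0,250),(460,-196,80))
print(manip.read_state()['joints'])
E
```

```text
pos [703.8   4.7 666.4] tool z [ 0.592  0.004 -0.806] tool y [ 0.005 -1.    -0.001] f [ 0.5 -0.2  0.5]
(480, 0, 250) -> [-0.427   0.004   0.2029] dist 0.473
(460, -196, 80) -> [-0.5445  0.2001  0.3272] dist 0.666
[-0.06234198  0.49440044  0.23514881  0.04195575  1.77896247  1.52563136]
```

Call:
{"fn": "move_arm", "kwargs": {
  "moves": [
    [0.8, 0, -0.4, 0]
  ]
}}

```text
clock: 14.7
eef_pos: [702.0, 4.6, 677.4]
eef_rot: [-3.14, -0.661, 0.004]
wrist_force: [0.1, -0.4, -0.6]
finger_gap: 94.1
finger_force: 0.0
```

Call:
{"fn": "move_arm", "kwargs": {
  "moves": [
    [0.8, 0, -0.4, 0],
    [0.8, 0, -0.4, 0]
  ]
}}

```text
clock: 14.9
eef_pos: [693.8, 4.4, 695.5]
eef_rot: [-3.14, -0.695, 0.004]
wrist_force: [-0.8, 0.7, 0.4]
finger_gap: 94.2
finger_force: 0.0
```

```bash
python3 - <<'E'
from h import *
go((540,-5,400),(440,-150,150),(430,-202,60))
E
```

```text
pos [693.8   4.4 695.5] tool z [ 0.641  0.005 -0.768] tool y [ 0.005 -1.    -0.001] f [-0.8  0.7  0.4]
(540, -5, 400) -> [-0.3075  0.009   0.1283] dist 0.333
(440, -150, 150) -> [-0.5449  0.1538  0.2555] dist 0.621
(430, -202, 60) -> [-0.6104  0.2059  0.3179] dist 0.718
```

Call:
{"fn": "move_arm", "kwargs": {
  "moves": [
    [-0.044, 0.001, 0.018, 0],
    [-0.088, 0.003, 0.037, 0],
    [-0.132, 0.004, 0.055, 0],
    [-0.176, 0.005, 0.073, 0],
    [-0.22, 0.006, 0.092, 0],
    [-0.264, 0.008, 0.11, 0],
    [-0.3075, 0.009, 0.128, 0],
    [-0.35, 0.034, 0.152, -0.05],
    [-0.39, 0.06, 0.175, -0.1],
    [-0.43, 0.085, 0.197, -0.15],
    [-0.47, 0.11, 0.218, -0.2],
    [-0.47, 0.11, 0.218, -0.2]
  ],
  "jaw": 0.08
}}

```text
clock: 16.1
eef_pos: [485.6, -89.6, 259.0]
eef_rot: [2.977, -0.678, 0.265]
wrist_force: [1.1, -0.2, -0.4]
finger_gap: 79.9
finger_force: 0.0
```

```bash
python3 - <<'E'
from h import *
go((465,-178,60),(484,-178,3))
E
```

```text
pos [485.6 -89.6 259. ] tool z [ 0.64   0.004 -0.769] tool y [ 0.159 -0.979  0.127] f [ 1.1 -0.2 -0.4]
(465, -178, 60) -> [-0.1583  0.0579  0.1394] dist 0.219
(484, -178, 3) -> [-0.1797  0.0536  0.1953] dist 0.271
```

Call:
{"fn": "move_arm", "kwargs": {
  "moves": [
    [-0.032, 0.0116, 0.028, 0],
    [-0.063, 0.023, 0.056, 0],
    [-0.095, 0.035, 0.084, 0],
    [-0.127, 0.046, 0.112, 0],
    [-0.1583, 0.058, 0.139, 0],
    [-0.165, 0.057, 0.156, 0],
    [-0.172, 0.055, 0.175, 0],
    [-0.1797, 0.0536, 0.195, 0],
    [-0.1797, 0.0536, 0.195, 0]
  ]
}}

```text
clock: 17.0
eef_pos: [484.1, -176.5, 2.3]
eef_rot: [2.983, -0.675, 0.26]
wrist_force: [0.1, 0.8, -0.3]
finger_gap: 80.1
finger_force: 0.0
```

```bash
python3 - <<'E'
from h import *
for n in ['side']:
    c=snap(n); Q=cloud(c).reshape(-1,3)
    D=Q[(abs(Q[:,0]-527)<45)&(abs(Q[:,1]+182)<82)&(Q[:,2]>8)&(Q[:,2]<36)]
    print(n,len(D),cv2.minAreaRect(D[:,:2].astype(np.float32)))
# near targets: contact then push along stand x
p=manip.read_state()['eef_pos']; ex=np.array([.98,.2,0])
go((484,-178,3),p+20*ex,p+100*ex,p+120*ex)
print(manip.read_state()['joints'])
cv2.imwrite('pics/s2.png',cv2.resize(c['frame'][170:340,200:440],None,fx=3,fy=3,interpolation=2))
E
```

```text
side 884 ((522.7364501953125, -183.43966674804688), (59.184146881103516, 148.20516967773438), 11.66487979888916)
pos [ 484.2 -176.6    3.6] tool z [ 0.638  0.006 -0.77 ] tool y [ 0.159 -0.98   0.124] f [-0.4  0.8  0.1]
(484, -178, 3) -> [-0.0009  0.0013  0.0003] dist 0.002
[ 503.84316904 -172.58781631    3.63933251] -> [ 0.0156 -0.0008  0.0125] dist 0.02
[ 582.24316904 -156.58781631    3.63933251] -> [ 0.0779 -0.004   0.0626] dist 0.1
[ 601.84316904 -152.58781631    3.63933251] -> [ 0.0935 -0.0048  0.0751] dist 0.12
[-0.64385283  0.31996849  2.23807522  1.56613805  0.3980507  -0.72290116]
```

View pics/s2.png

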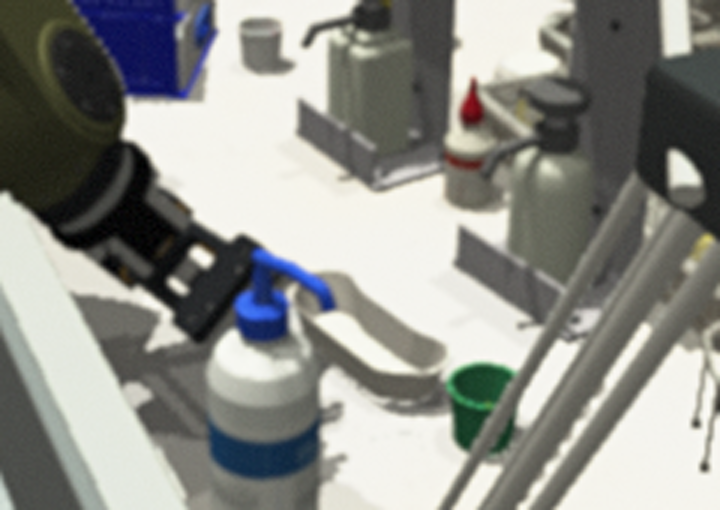

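The tool is behind the dish, tilted, with clear space around it. I'll push along the stand's x axis.

Call:
{"fn": "move_arm", "kwargs": {
  "moves": [
    [0.006, -0.0003, 0.005, 0],
    [0.0124, -0.0006, 0.01, 0],
    [0.0186, -0.001, 0.015, 0],
    [0.0248, -0.0013, 0.02, 0],
    [0.031, -0.0016, 0.025, 0],
    [0.0372, -0.002, 0.03, 0],
    [0.0434, -0.0023, 0.035, 0],
    [0.0496, -0.0026, 0.04, 0],
    [0.0558, -0.003, 0.045, 0],
    [0.062, -0.0032, 0.05, 0],
    [0.068, -0.0035, 0.0547, 0],
    [0.068, -0.0035, 0.0547, 0]
  ]
}}

```text
clock: 18.25
eef_pos: [571.1, -159.4, 4.6]
eef_rot: [2.979, -0.678, 0.263]
wrist_force: [-0.1, 0.0, -0.5]
finger_gap: 79.8
finger_force: 0.0
```

```bash
cat >> h.py <<'E'
def dish(n='side'):
    Q=cloud(snap(n)).reshape(-1,3)
    a=np.array([685.5,-155.5]); ex=np.array([.98,.201]); ey=np.array([-.201,.98])
    q=Q[:,:2]-a; sx=q@ex; sy=q@ey
    D=(sx>-240)&(sx<-40.)&(abs(sy)<100)&(Q[:,2]>8)&(Q[:,2]<37)
    r=cv2.minAreaRect(np.c_[sx,sy][D].astype(np.float32)); print(n,D.sum(),'stand frame',r,'z',np.percentile(Q[D][:,2],[50,99]))
E
python3 - <<'E'
from h import *
dish(); dish('scene')
p=manip.read_state()['eef_pos']; ex=np.array([.98,.2,0])
go(p+10*ex,p+30*ex)
E
```

```text
side 861 stand frame ((-99.54350280761719, -23.588546752929688), (193.88958740234375, 89.00987243652344), 70.05082702636719) z [21.76337107 36.00905756]
scene 236 stand frame ((-103.14592742919922, -5.8684539794921875), (81.28327941894531, 180.9627227783203), 3.7395267486572266) z [23.92210332 36.11330361]
pos [ 570.2 -159.5    4.4] tool z [ 0.639  0.005 -0.769] tool y [ 0.158 -0.979  0.125] f [ 0.  -0.7  0.2]
[ 580.04937929 -157.50211643    4.39783654] -> [ 0.0078 -0.0004  0.0063] dist 0.01
[ 599.64937929 -153.50211643    4.39783654] -> [ 0.0233 -0.0012  0.0188] dist 0.03
```

```bash
cat >> h.py <<'E'
def edge():
  for n in ['side','scene']:
    Q=cloud(snap(n)).reshape(-1,3)
    a=np.array([685.5,-155.5]); ex=np.array([.98,.201]); ey=np.array([-.201,.98])
    q=Q[:,:2]-a; sx=q@ex; sy=q@ey; z=Q[:,2]
    for y in range(-90,100,10):
        m=(abs(sy-y)<5)&(sx<-44)&(sx>-200)&(z>24)&(z<37)
        if m.sum()>1: print(n,y,m.sum(),sx[m].min().round(),sx[m].max().round(),end=' | ')
    m=(sx<-44)&(sx>-130)&(z>24)&(z<37)&(abs(sy)<95); print('\n sy',np.percentile(sy[m],[0,1,99,100]).round(1))
E
python3 -c "
from h import *
edge()"
```

```text
side -90 68 -165.0 -135.0 | side -70 3 -90.0 -79.0 | side -60 31 -106.0 -65.0 | side -50 29 -113.0 -61.0 | side -40 31 -118.0 -60.0 | side -30 51 -149.0 -62.0 | side -20 27 -147.0 -66.0 | side -10 11 -73.0 -69.0 | side 0 16 -75.0 -70.0 | side 10 10 -75.0 -72.0 | side 20 16 -77.0 -73.0 | side 30 13 -79.0 -75.0 | side 40 10 -79.0 -75.0 | side 50 8 -77.0 -74.0 | side 60 12 -78.0 -74.0 | side 70 10 -81.0 -73.0 | 
 sy [-65.6 -64.3  69.6  72.2]
scene -90 2 -135.0 -134.0 | scene -60 14 -102.0 -80.0 | scene -50 15 -102.0 -76.0 | scene -30 5 -70.0 -62.0 | scene -20 7 -69.0 -63.0 | scene -10 4 -70.0 -66.0 | scene 40 2 -126.0 -125.0 | scene 50 5 -128.0 -123.0 | scene 60 5 -134.0 -118.0 | scene 70 13 -132.0 -111.0 | scene 80 36 -153.0 -91.0 | 
 sy [-62.9 -62.4  82.9  83.7]
```

The edge profile shows the dish turned about 10° (its -y end is ahead) because of the finger line's slope. I'll correct with a turn of +0.1 rad while pushing on.

Call:
{"fn": "move_arm", "kwargs": {
  "moves": [
    [0.002, 0, 0.0016, 0.03],
    [0.004, 0, 0.0032, 0.06],
    [0.006, 0, 0.005, 0.1],
    [0.009, 0, 0.007, 0.1],
    [0.012, 0, 0.0097, 0.1],
    [0.0143, 0, 0.0115, 0.1],
    [0.0143, 0, 0.0115, 0.1]
  ]
}}

```text
clock: 19.15
eef_pos: [588.7, -156.7, 4.7]
eef_rot: [3.06, -0.689, 0.135]
wrist_force: [-0.6, -0.8, 0.2]
finger_gap: 79.7
finger_force: 0.3
```

```bash
python3 - <<'E'
from h import *
edge()
p=manip.read_state()['eef_pos']; ex=np.array([.98,.2,0])
go(p+10*ex)
E
```

```text
side -90 69 -163.0 -136.0 | side -70 17 -84.0 -59.0 | side -60 27 -96.0 -52.0 | side -50 34 -105.0 -50.0 | side -40 31 -106.0 -51.0 | side -30 56 -134.0 -52.0 | side -20 19 -135.0 -55.0 | side -10 14 -105.0 -56.0 | side 0 12 -60.0 -57.0 | side 10 13 -60.0 -56.0 | side 20 10 -60.0 -55.0 | side 30 13 -59.0 -56.0 | side 40 9 -58.0 -55.0 | side 50 7 -55.0 -52.0 | side 60 18 -61.0 -52.0 | side 70 6 -61.0 -51.0 | 
 sy [-70.3 -68.7  65.9  71.3]
scene -90 2 -135.0 -134.0 | scene -60 10 -90.0 -81.0 | scene -50 11 -99.0 -79.0 | scene -40 2 -95.0 -94.0 | scene -30 2 -56.0 -55.0 | scene -20 4 -58.0 -54.0 | scene -10 5 -58.0 -57.0 | scene 10 2 -58.0 -54.0 | scene 70 14 -125.0 -98.0 | scene 80 15 -127.0 -101.0 | 
 sy [-64.  -63.9  80.3  80.7]
pos [ 588.3 -156.7    4.5] tool z [ 0.639  0.005 -0.769] tool y [ 0.082 -0.995  0.063] f [ 0.3  0.1 -0.5]
[ 598.10198163 -154.72977267    4.53157041] -> [ 0.0077 -0.0012  0.0063] dist 0.01
```

Parallel and centred now, with about 14 mm left.

Call:
{"fn": "move_arm", "kwargs": {
  "moves": [
    [0.003, -0.0005, 0.0025, 0],
    [0.006, -0.001, 0.005, 0],
    [0.009, -0.0014, 0.0075, 0],
    [0.0095, -0.0015, 0.0078, 0],
    [0.01, -0.0016, 0.0082, 0],
    [0.0105, -0.0016, 0.0086, 0],
    [0.0105, -0.0016, 0.0086, 0]
  ]
}}

```text
clock: 19.95
eef_pos: [601.7, -154.0, 4.6]
eef_rot: [3.061, -0.689, 0.134]
wrist_force: [-1.1, -0.3, -1.6]
finger_gap: 79.9
finger_force: 0.5
```

```bash
sed -i 's/sx<-44/sx<-32/g' h.py; python3 - <<'E'
from h import *
edge()
go()
E
```

```text
side -90 68 -164.0 -135.0 | side -70 6 -76.0 -62.0 | side -60 23 -85.0 -41.0 | side -50 37 -93.0 -33.0 | side -40 38 -95.0 -34.0 | side -30 62 -123.0 -33.0 | side -20 38 -119.0 -34.0 | side -10 27 -91.0 -33.0 | side 0 27 -46.0 -33.0 | side 10 24 -46.0 -33.0 | side 20 30 -48.0 -34.0 | side 30 27 -48.0 -33.0 | side 40 24 -44.0 -34.0 | side 50 20 -41.0 -33.0 | side 60 20 -45.0 -32.0 | 
 sy [-67.6 -65.5  62.7  66. ]
scene -90 4 -135.0 -130.0 | scene -60 3 -80.0 -76.0 | scene -50 12 -87.0 -78.0 | scene -40 10 -92.0 -77.0 | scene -30 6 -92.0 -86.0 | scene 0 4 -45.0 -34.0 | scene 10 6 -44.0 -32.0 | scene 20 5 -44.0 -32.0 | scene 30 5 -44.0 -33.0 | scene 70 5 -109.0 -98.0 | scene 80 13 -116.0 -94.0 | 
 sy [-57.9 -57.7  80.1  81.9]
pos [ 601.7 -154.     4.6] tool z [ 0.639  0.005 -0.769] tool y [ 0.082 -0.995  0.062] f [-1.  -1.3 -1.1]
```

Call:
{"fn": "move_arm", "kwargs": {
  "moves": [
    [0.0008, -0.0001, 0.0006, 0],
    [0.0016, -0.0002, 0.0013, 0],
    [0.0016, -0.0002, 0.0013, 0]
  ]
}}

```text
clock: 20.35
eef_pos: [603.6, -153.6, 4.4]
eef_rot: [3.061, -0.689, 0.134]
wrist_force: [-3.1, 0.5, -0.4]
finger_gap: 80.0
finger_force: 1.6
```

Call:
{"fn": "move_arm", "kwargs": {
  "moves": [
    [0.0008, -0.0001, 0.0006, 0],
    [0.0008, -0.0001, 0.0006, 0]
  ]
}}

```text
clock: 20.55
eef_pos: [604.3, -153.3, 4.2]
eef_rot: [3.061, -0.689, 0.133]
wrist_force: [-7.1, 0.7, 0.4]
finger_gap: 80.0
finger_force: 3.4
```

Call:
{"fn": "move_arm", "kwargs": {
  "moves": [
    [0.0008, -0.0001, 0.0006, 0],
    [0.0008, -0.0001, 0.0006, 0]
  ]
}}

```text
clock: 20.75
eef_pos: [604.9, -153.2, 4.0]
eef_rot: [3.061, -0.688, 0.133]
wrist_force: [-13.4, 2.2, 4.5]
finger_gap: 80.1
finger_force: 6.0
```

```bash
python3 - <<'E'
from h import *
edge()
go()
E
```

```text
side -90 71 -163.0 -137.0 | side -70 5 -68.0 -63.0 | side -60 20 -79.0 -63.0 | side -50 37 -90.0 -34.0 | side -40 32 -91.0 -33.0 | side -30 65 -120.0 -33.0 | side -20 36 -119.0 -32.0 | side -10 29 -87.0 -34.0 | side 0 26 -44.0 -33.0 | side 10 26 -45.0 -34.0 | side 20 25 -44.0 -33.0 | side 30 23 -44.0 -34.0 | side 40 15 -41.0 -34.0 | side 50 15 -40.0 -33.0 | side 60 17 -42.0 -33.0 | side 70 2 -43.0 -39.0 | 
 sy [-68.5 -65.6  63.   68.5]
scene -90 2 -135.0 -130.0 | scene -50 11 -83.0 -72.0 | scene -40 9 -88.0 -77.0 | scene -30 7 -90.0 -84.0 | scene 0 2 -40.0 -39.0 | scene 10 4 -43.0 -32.0 | scene 20 2 -43.0 -33.0 | scene 30 2 -39.0 -34.0 | scene 80 10 -110.0 -94.0 | 
 sy [-56.  -54.7  81.6  81.8]
pos [ 604.9 -153.2    4.1] tool z [ 0.638  0.005 -0.77 ] tool y [ 0.082 -0.995  0.062] f [-12.7   1.4   4.4]
```

Flush, with about 13 N on the dish. Back off and check.

Call:
{"fn": "move_arm", "kwargs": {
  "moves": [
    [-0.004, 0.0006, -0.0033, 0],
    [-0.0077, 0.0012, -0.0063, 0],
    [-0.0154, 0.0024, -0.0126, 0],
    [-0.0308, 0.005, -0.025, 0],
    [-0.0462, 0.007, -0.038, 0],
    [-0.0462, 0.007, -0.06, 0],
    [-0.0462, 0.007, -0.1, 0],
    [-0.02, 0.007, -0.14, 0],
    [0.015, 0.007, -0.17, 0],
    [0.05, 0.007, -0.2, 0],
    [0.05, 0.007, -0.2, 0]
  ],
  "jaw": 0.0
}}

```text
clock: 21.95
eef_pos: [518.0, -156.9, 196.6]
eef_rot: [3.054, -0.695, 0.137]
wrist_force: [0.4, -0.3, -1.1]
finger_gap: 0.6
finger_force: 0.0
```

```bash
python3 - <<'E'
from h import *
edge()
go((655,-165,230),(688,-157,190))
E
```

```text
side -90 74 -164.0 -136.0 | side -70 7 -71.0 -63.0 | side -60 20 -83.0 -63.0 | side -50 33 -90.0 -32.0 | side -40 35 -91.0 -33.0 | side -30 38 -94.0 -34.0 | side -20 34 -93.0 -33.0 | side -10 34 -92.0 -33.0 | side 0 33 -92.0 -34.0 | side 10 29 -94.0 -33.0 | side 20 33 -92.0 -34.0 | side 30 30 -92.0 -33.0 | side 40 29 -93.0 -32.0 | side 50 19 -93.0 -33.0 | side 60 32 -86.0 -32.0 | side 70 56 -81.0 -36.0 | side 80 10 -69.0 -48.0 | 
 sy [-68.8 -65.8  77.   80. ]
scene -90 4 -136.0 -130.0 | scene -50 8 -86.0 -75.0 | scene -40 12 -88.0 -77.0 | scene -30 6 -92.0 -87.0 | scene 0 2 -43.0 -41.0 | scene 10 3 -43.0 -33.0 | scene 30 3 -41.0 -33.0 | 
 sy [-54.9 -54.8  39.8  44. ]
pos [ 517.6 -156.3  193.6] tool z [ 0.642  0.003 -0.766] tool y [ 0.083 -0.994  0.065] f [ 0.2  0.7 -0.3]
(655, -165, 230) -> [0.127  0.0224 0.0604] dist 0.142
(688, -157, 190) -> [0.1274 0.0145 0.1123] dist 0.17
```

Dish is flush (near edge -92 all along), parallel, centred to about 5 mm. Next: find where the shut fingertips really are relative to the TCP.

```bash
python3 - <<'E'
from h import *
s=manip.read_state(); M=R.from_euler('xyz',s['eef_rot']).as_matrix()
for n in ['side','scene']:
    Q=cloud(snap(n)).reshape(-1,3); q=(Q-s['eef_pos'])@M
    m=(abs(q[:,0])<25)&(abs(q[:,1])<30)&(q[:,2]<40)&(q[:,2]>-60)
    D=q[m]; print(n,m.sum())
    for z in range(-40,20,6):
        d=D[abs(D[:,2]-z)<3]; 
        if len(d)>1: print(z,len(d),d[:,:2].min(0).round(),d[:,:2].max(0).round())
E
```

```text
side 183
-40 34 [-11. -13.] [ 8. 15.]
-34 29 [-11. -10.] [ 8. 14.]
-28 20 [-11. -11.] [ 6. 13.]
-22 8 [-11.  -5.] [5. 9.]
scene 153
-40 22 [ -9. -19.] [10. 11.]
-34 24 [-11. -18.] [12. 11.]
-28 23 [-12. -18.] [11. 10.]
-22 16 [-10. -14.] [9. 6.]
-16 3 [-9. -7.] [ 7. -4.]
```

```bash
python3 - <<'E'
from h import *
go((640,-165,200),(688,-157,172),(688,-157,162))
E
```

```text
pos [ 516.3 -155.8  189.8] tool z [ 0.639  0.005 -0.769] tool y [ 0.083 -0.995  0.062] f [ 0.  -0.  -0.1]
(640, -165, 200) -> [0.1001 0.02   0.0711] dist 0.124
(688, -157, 172) -> [0.1199 0.0143 0.1233] dist 0.173
(688, -157, 162) -> [0.1135 0.0137 0.131 ] dist 0.174
```

Call:
{"fn": "move_arm", "kwargs": {
  "moves": [
    [0.025, 0.005, 0.018, -0.02],
    [0.05, 0.01, 0.0355, -0.04],
    [0.075, 0.015, 0.053, -0.06],
    [0.1, 0.02, 0.071, -0.08],
    [0.107, 0.018, 0.088, -0.08],
    [0.1135, 0.016, 0.106, -0.08],
    [0.12, 0.0143, 0.1233, -0.08],
    [0.12, 0.0143, 0.1233, -0.08],
    [0.12, 0.0143, 0.1233, -0.08]
  ]
}}

```text
clock: 23.05
eef_pos: [687.7, -157.2, 171.1]
eef_rot: [2.998, -0.678, 0.236]
wrist_force: [0.5, -0.3, -0.0]
finger_gap: 0.6
finger_force: 0.0
```

```bash
python3 - <<'E'
from h import *
p=manip.read_state()['eef_pos']
go((688,-157,162),p+[0,0,-10],p+[0,0,-1])
c=snap('side'); cv2.imwrite('pics/s3.png',cv2.resize(c['frame'][80:300,260:460],None,fx=3,fy=2.7,interpolation=2))
E
```

```text
pos [ 687.7 -157.2  171.1] tool z [ 0.637  0.006 -0.771] tool y [ 0.144 -0.983  0.112] f [ 0.5 -0.3 -0. ]
(688, -157, 162) -> [-0.0054 -0.0011  0.0072] dist 0.009
[ 687.65545485 -157.16045045  161.11774211] -> [-0.0063 -0.0011  0.0077] dist 0.01
[ 687.65545485 -157.16045045  170.11774211] -> [-0.0006 -0.0001  0.0008] dist 0.001
```

View pics/s3.png

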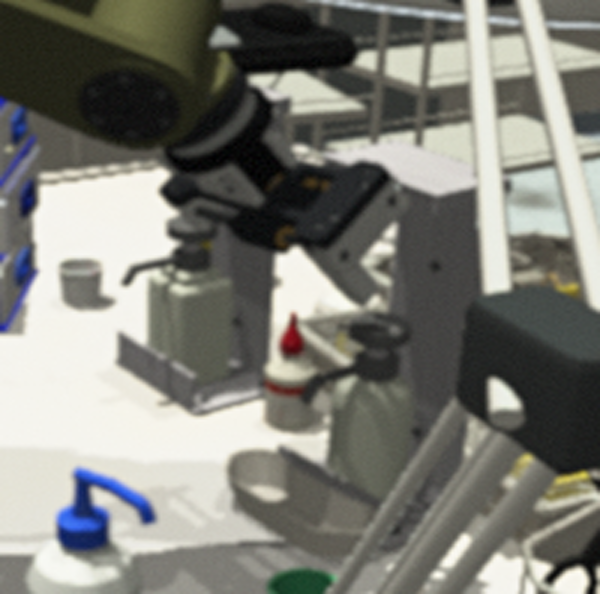

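The picture shows the fingertips at (375,300), just above the cap at (380,325), and the dish lying flush at (300,490). Descend and feel for contact.

Call:
{"fn": "move_arm", "kwargs": {
  "moves": [
    [-0.0032, -0.0005, 0.0038, 0],
    [-0.0063, -0.0011, 0.0077, 0],
    [-0.0063, -0.0011, 0.0077, 0]
  ]
}}

```text
clock: 23.4
eef_pos: [688.0, -157.4, 162.3]
eef_rot: [2.996, -0.679, 0.236]
wrist_force: [0.6, -0.1, 0.4]
finger_gap: 0.7
finger_force: 0.0
```

Call:
{"fn": "move_arm", "kwargs": {
  "moves": [
    [-0.0019, -0.0003, 0.0023, 0],
    [-0.0038, -0.0006, 0.0046, 0],
    [-0.0038, -0.0006, 0.0046, 0]
  ]
}}

```text
clock: 23.7
eef_pos: [688.3, -157.4, 156.6]
eef_rot: [2.996, -0.68, 0.236]
wrist_force: [0.9, 0.1, 0.5]
finger_gap: 0.4
finger_force: 0.0
```

Call:
{"fn": "move_arm", "kwargs": {
  "moves": [
    [-0.0019, -0.0003, 0.0023, 0],
    [-0.0019, -0.0003, 0.0023, 0]
  ]
}}

```text
clock: 23.9
eef_pos: [688.7, -157.5, 154.3]
eef_rot: [2.995, -0.681, 0.237]
wrist_force: [-0.6, 0.6, 2.5]
finger_gap: 0.4
finger_force: 1.4
```

Call:
{"fn": "move_arm", "kwargs": {
  "moves": [
    [-0.0019, -0.0003, 0.0023, 0],
    [-0.0038, -0.0006, 0.0046, 0],
    [-0.0044, -0.0007, 0.0054, 0],
    [-0.0044, -0.0007, 0.0054, 0]
  ]
}}

```text
clock: 24.3
eef_pos: [688.8, -157.6, 147.5]
eef_rot: [2.995, -0.681, 0.237]
wrist_force: [-1.4, 0.5, 6.1]
finger_gap: 0.2
finger_force: 3.1
```

Call:
{"fn": "move_arm", "kwargs": {
  "moves": [
    [-0.0006, -0.0001, 0.0008, 0],
    [-0.0013, -0.0002, 0.0015, 0],
    [-0.0013, -0.0002, 0.0015, 0]
  ]
}}

```text
clock: 24.6
eef_pos: [688.8, -157.6, 145.7]
eef_rot: [2.995, -0.681, 0.237]
wrist_force: [-1.3, 1.2, 6.4]
finger_gap: 0.7
finger_force: 3.6
```

Call:
{"fn": "move_arm", "kwargs": {
  "moves": [
    [-0.0006, -0.0001, 0.0008, 0],
    [-0.0006, -0.0001, 0.0008, 0]
  ]
}}

```text
clock: 24.8
eef_pos: [688.8, -157.7, 144.8]
eef_rot: [2.995, -0.682, 0.237]
wrist_force: [-2.3, 1.2, 7.3]
finger_gap: 0.6
finger_force: 3.8
```

Call:
{"fn": "move_arm", "kwargs": {
  "moves": [
    [-0.0006, -0.0001, 0.0008, 0],
    [-0.0006, -0.0001, 0.0008, 0]
  ]
}}

```text
clock: 25.0
eef_pos: [688.9, -157.7, 144.1]
eef_rot: [2.995, -0.682, 0.237]
wrist_force: [-4.9, 2.3, 10.2]
finger_gap: 0.6
finger_force: 4.7
```

On the stop now; a little more for a firm press.

Call:
{"fn": "move_arm", "kwargs": {
  "moves": [
    [-0.0006, -0.0001, 0.0008, 0],
    [-0.0006, -0.0001, 0.0008, 0],
    [-0.0006, -0.0001, 0.0008, 0]
  ]
}}

```text
clock: 25.3
eef_pos: [689.1, -157.7, 143.9]
eef_rot: [2.994, -0.683, 0.238]
wrist_force: [-8.3, 2.2, 14.5]
finger_gap: 0.3
finger_force: 7.3
```

Call:
{"fn": "move_arm", "kwargs": {
  "moves": [
    [-0.0003, -0.0001, 0.0004, 0],
    [-0.0003, -0.0001, 0.0004, 0],
    [-0.0003, -0.0001, 0.0004, 0],
    [-0.0003, -0.0001, 0.0004, 0],
    [-0.0003, -0.0001, 0.0004, 0]
  ]
}}

```text
clock: 25.8
eef_pos: [689.2, -157.7, 143.7]
eef_rot: [2.994, -0.683, 0.238]
wrist_force: [-10.6, 2.8, 16.6]
finger_gap: 0.4
finger_force: 8.7
```

Call:
{"fn": "move_arm", "kwargs": {
  "moves": [
    [0.0019, 0.0003, -0.0023, 0],
    [0.0038, 0.0006, -0.0046, 0],
    [0.0076, 0.0012, -0.0092, 0],
    [0.0126, 0.002, -0.0154, 0],
    [0.0126, 0.002, -0.025, 0],
    [0.006, 0.003, -0.04, 0],
    [0.0, 0.004, -0.06, 0],
    [-0.01, 0.004, -0.09, 0],
    [-0.02, 0.004, -0.12, 0],
    [-0.02, 0.004, -0.12, 0]
  ]
}}

```text
clock: 26.8
eef_pos: [595.8, -166.1, 224.4]
eef_rot: [2.993, -0.683, 0.237]
wrist_force: [0.6, 1.5, -0.3]
finger_gap: 0.5
finger_force: 0.0
```

```bash
python3 - <<'E'
from h import *
edge(); go()
for n in ['side','scene']:
    P=cloud(snap(n)).reshape(-1,3); C=P[(abs(P[:,0]-685)<18)&(abs(P[:,1]+155)<18)&(P[:,2]>140)&(P[:,2]<180)]; print(n,len(C),np.median(C[:,2]),C[:,2].max())
    P=np.load(n+'0.npy').reshape(-1,3); C=P[(abs(P[:,0]-685)<18)&(abs(P[:,1]+155)<18)&(P[:,2]>140)&(P[:,2]<180)]; print('start',len(C),np.median(C[:,2]),C[:,2].max())
E
```

```text
side -90 73 -163.0 -137.0 | side -70 5 -71.0 -63.0 | side -60 20 -81.0 -62.0 | side -50 35 -91.0 -32.0 | side -40 36 -93.0 -33.0 | side -30 32 -92.0 -33.0 | side -20 37 -92.0 -33.0 | side -10 34 -92.0 -33.0 | side 0 34 -91.0 -33.0 | side 10 32 -92.0 -34.0 | side 20 34 -91.0 -33.0 | side 30 26 -93.0 -34.0 | side 40 25 -92.0 -33.0 | side 50 24 -91.0 -33.0 | side 60 30 -89.0 -33.0 | side 70 59 -77.0 -37.0 | side 80 8 -66.0 -49.0 | 
 sy [-68.4 -64.9  76.6  78.8]
scene -90 4 -135.0 -132.0 | scene -50 11 -87.0 -73.0 | scene -40 7 -91.0 -84.0 | scene -30 4 -91.0 -88.0 | scene 0 2 -42.0 -39.0 | scene 10 5 -41.0 -33.0 | scene 20 3 -43.0 -33.0 | scene 40 2 -33.0 -32.0 | 
 sy [-54.7 -54.1  36.2  36.7]
pos [ 597.2 -165.8  222.2] tool z [ 0.64   0.004 -0.769] tool y [ 0.142 -0.983  0.114] f [ 0.8 -0.4  0.4]
side 151 162.10678494961218 165.26927409738107
start 156 161.9661404587635 164.17866380338796
scene 100 163.07575650054116 166.07418247874
start 98 162.84511420345012 166.0432528197092
```

The cap is back up at its starting height, the dish is unmoved and flush, and the arm is clear. Handing in.

```bash
python3 -c "
from cell import manip
print(manip.sign_off())"
```

```text
the job is handed in; nothing more can be done
None
```

I slid the dish flush against the round bottle's stand, about 5 mm off centre under the spout, pressed the cap onto its stop with about 20 N, let it spring back up, and handed the job in; the hand-in reported no verdict.

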